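# Find the full bead tin by feel at the nail station

### The job

Three look-alike closed tins of steriliser beads stand on the nail table; one is full and the other two are nearly empty. Heft them to find the heaviest, stand the two light ones upright in the tray with the red tag, one in each nest, then pick up the full one and finish still holding it upright in the gripper, at least 15 cm clear above the table. Leave the polish bottles and the nail file where they are.

Things in the scene. Friction and masses are not known exactly. Their poses are not given: they have to be found in the camera images.
- tin_a: Closed rigid tin, one of three alike: aluminium, pink band, white lid; 56 mm diameter (lid 57.6), 80 mm tall, standing on the table. Origin: centre of its underside, z up. Contents hidden (they shift up to 3 mm). One of the three, any name, is full: 0.33 to 0.43 kg in all; the others are nearly empty: 0.11 to 0.18 kg each. Grip from above, about 50 mm up its side, with 30 to 60 N.
- tin_b: Closed rigid tin, one of three alike: aluminium, pink band, white lid; 56 mm diameter (lid 57.6), 80 mm tall, standing on the table. Origin: centre of its underside, z up. Contents hidden (they shift up to 3 mm). One of the three, any name, is full: 0.33 to 0.43 kg in all; the others are nearly empty: 0.11 to 0.18 kg each. Grip from above, about 50 mm up its side, with 30 to 60 N.
- tin_c: Closed rigid tin, one of three alike: aluminium, pink band, white lid; 56 mm diameter (lid 57.6), 80 mm tall, standing on the table. Origin: centre of its underside, z up. Contents hidden (they shift up to 3 mm). One of the three, any name, is full: 0.33 to 0.43 kg in all; the others are nearly empty: 0.11 to 0.18 kg each. Grip from above, about 50 mm up its side, with 30 to 60 N.
- tray_red: Fixed white tray with a red tag: 200 (its x) x 100 mm (its y), walls 4 mm thick, 18 mm high, floor 4 mm thick. A middle wall makes two nests, 94 x 92 mm, centred 49 mm either side of the origin along x, each for one tin. The red tag plate, 34 x 70 mm, sticks out level from its +x end. Origin: centre of its underside. The two light tins go here.
- tray_green: Fixed white tray with a green tag: 200 (its x) x 100 mm (its y), walls 4 mm thick, 18 mm high, floor 4 mm thick. A middle wall makes two nests, 94 x 92 mm, centred 49 mm either side of the origin along x, each for one tin. The green tag plate, 34 x 70 mm, sticks out level from its +x end. Origin: centre of its underside. Trays may swap sides.
- polish_pink: Bystander: pink nail polish bottle with a black cap, 32 mm diameter, 75 mm tall, loose. Origin: centre of its underside.
- polish_plum: Bystander: plum nail polish bottle with a black cap, 32 mm diameter, 75 mm tall, loose. Origin: centre of its underside.
- nail_file: Bystander: grey nail file, 18 x 170 x 6 mm, long side along its y, lying loose on the table. Origin: centre of its underside. (Fixed equipment up to 130 mm tall stands beyond it along the back of the table, x > 0.74 m, and along the sides, |y| > 0.49 m.)
Things that resemble listed ones, but are neither listed nor needed, are in the scene too. What is shaped like the tin_c but blue or brown is not meant. Leave any black look-alike of the tin_a alone.

How it is judged:
On the way:
1. both light tins stand released in the red-tagged tray ((((x of tin_b in the frame of tray_red between -0.09 and 0.09 m and y of tin_b in the frame of tray_red between -0.04 and 0.04 m and z of tin_b in the frame of tray_red below 0.012 m and angle between tin_b's own z axis and vertical below 0.12 rad and contact force between tin_b and the fingers below 0.1 N and linear speed of tin_b below 0.03 m/s and contact force between tin_b and tray_red between 0.3 and 2.5 N) and (x of tin_c in the frame of tray_red between -0.09 and 0.09 m and y of tin_c in the frame of tray_red between -0.04 and 0.04 m and z of tin_c in the frame of tray_red below 0.012 m and angle between tin_c's own z axis and vertical below 0.12 rad and contact force between tin_c and the fingers below 0.1 N and linear speed of tin_c below 0.03 m/s and contact force between tin_c and tray_red between 0.3 and 2.5 N)) or ((x of tin_a in the frame of tray_red between -0.09 and 0.09 m and y of tin_a in the frame of tray_red between -0.04 and 0.04 m and z of tin_a in the frame of tray_red below 0.012 m and angle between tin_a's own z axis and vertical below 0.12 rad and contact force between tin_a and the fingers below 0.1 N and linear speed of tin_a below 0.03 m/s and contact force between tin_a and tray_red between 0.3 and 2.5 N) and (x of tin_c in the frame of tray_red between -0.09 and 0.09 m and y of tin_c in the frame of tray_red between -0.04 and 0.04 m and z of tin_c in the frame of tray_red below 0.012 m and angle between tin_c's own z axis and vertical below 0.12 rad and contact force between tin_c and the fingers below 0.1 N and linear speed of tin_c below 0.03 m/s and contact force between tin_c and tray_red between 0.3 and 2.5 N)) or ((x of tin_a in the frame of tray_red between -0.09 and 0.09 m and y of tin_a in the frame of tray_red between -0.04 and 0.04 m and z of tin_a in the frame of tray_red below 0.012 m and angle between tin_a's own z axis and vertical below 0.12 rad and contact force between tin_a and the fingers below 0.1 N and linear speed of tin_a below 0.03 m/s and contact force between tin_a and tray_red between 0.3 and 2.5 N) and (x of tin_b in the frame of tray_red between -0.09 and 0.09 m and y of tin_b in the frame of tray_red between -0.04 and 0.04 m and z of tin_b in the frame of tray_red below 0.012 m and angle between tin_b's own z axis and vertical below 0.12 rad and contact force between tin_b and the fingers below 0.1 N and linear speed of tin_b below 0.03 m/s and contact force between tin_b and tray_red between 0.3 and 2.5 N)))), for 0.2 s.
At the end, for the whole second after the job is handed in: The two light tins stand upright (within 7 degrees), still and released on the floor of the red-tagged tray, one per nest; the full tin is held still by the fingers alone, its underside over 145 mm above the table, tilted under 17 degrees ((((height (world z) of tin_a above 0.145 m and contact force between tin_a and the fingers above 2 N and angle between tin_a's own z axis and vertical below 0.3 rad and linear speed of tin_a below 0.03 m/s and contact force between tin_a and tray_red below 0.1 N and contact force between tin_a and tray_green below 0.1 N and contact force between tin_a and tin_b below 0.1 N and contact force between tin_a and tin_c below 0.1 N) and (x of tin_b in the frame of tray_red between -0.09 and 0.09 m and y of tin_b in the frame of tray_red between -0.04 and 0.04 m and z of tin_b in the frame of tray_red below 0.012 m and angle between tin_b's own z axis and vertical below 0.12 rad and contact force between tin_b and the fingers below 0.1 N and linear speed of tin_b below 0.03 m/s and contact force between tin_b and tray_red between 0.3 and 2.5 N) and (x of tin_c in the frame of tray_red between -0.09 and 0.09 m and y of tin_c in the frame of tray_red between -0.04 and 0.04 m and z of tin_c in the frame of tray_red below 0.012 m and angle between tin_c's own z axis and vertical below 0.12 rad and contact force between tin_c and the fingers below 0.1 N and linear speed of tin_c below 0.03 m/s and contact force between tin_c and tray_red between 0.3 and 2.5 N)) or ((height (world z) of tin_b above 0.145 m and contact force between tin_b and the fingers above 2 N and angle between tin_b's own z axis and vertical below 0.3 rad and linear speed of tin_b below 0.03 m/s and contact force between tin_b and tray_red below 0.1 N and contact force between tin_b and tray_green below 0.1 N and contact force between tin_b and tin_a below 0.1 N and contact force between tin_b and tin_c below 0.1 N) and (x of tin_a in the frame of tray_red between -0.09 and 0.09 m and y of tin_a in the frame of tray_red between -0.04 and 0.04 m and z of tin_a in the frame of tray_red below 0.012 m and angle between tin_a's own z axis and vertical below 0.12 rad and contact force between tin_a and the fingers below 0.1 N and linear speed of tin_a below 0.03 m/s and contact force between tin_a and tray_red between 0.3 and 2.5 N) and (x of tin_c in the frame of tray_red between -0.09 and 0.09 m and y of tin_c in the frame of tray_red between -0.04 and 0.04 m and z of tin_c in the frame of tray_red below 0.012 m and angle between tin_c's own z axis and vertical below 0.12 rad and contact force between tin_c and the fingers below 0.1 N and linear speed of tin_c below 0.03 m/s and contact force between tin_c and tray_red between 0.3 and 2.5 N)) or ((height (world z) of tin_c above 0.145 m and contact force between tin_c and the fingers above 2 N and angle between tin_c's own z axis and vertical below 0.3 rad and linear speed of tin_c below 0.03 m/s and contact force between tin_c and tray_red below 0.1 N and contact force between tin_c and tray_green below 0.1 N and contact force between tin_c and tin_a below 0.1 N and contact force between tin_c and tin_b below 0.1 N) and (x of tin_a in the frame of tray_red between -0.09 and 0.09 m and y of tin_a in the frame of tray_red between -0.04 and 0.04 m and z of tin_a in the frame of tray_red below 0.012 m and angle between tin_a's own z axis and vertical below 0.12 rad and contact force between tin_a and the fingers below 0.1 N and linear speed of tin_a below 0.03 m/s and contact force between tin_a and tray_red between 0.3 and 2.5 N) and (x of tin_b in the frame of tray_red between -0.09 and 0.09 m and y of tin_b in the frame of tray_red between -0.04 and 0.04 m and z of tin_b in the frame of tray_red below 0.012 m and angle between tin_b's own z axis and vertical below 0.12 rad and contact force between tin_b and the fingers below 0.1 N and linear speed of tin_b below 0.03 m/s and contact force between tin_b and tray_red between 0.3 and 2.5 N)))); the arm keeps its last pose, push and grip.
It fails at once if a polish bottle or the nail file moved more than 40 mm (distance of any of polish_pink, polish_plum, nail_file from where it was at the start of the episode above 0.04 m).
It fails at once if a tin tipped over (more than 50 degrees) (angle between any of tin_a, tin_b, tin_c's own z axis and vertical above 0.87 rad).
It also fails if it takes over 72 s, if anything falls off the work surface, if the arm or the gripper's body presses on something with over 40 N, if the wrist force passes 120 N, or if a joint passes its speed limit or range.

### The arm

A 6-joint arm with a two-finger parallel gripper is mounted at the origin on the work surface. World frame = base frame: x ahead of the robot, y to its left, z up, the work surface at z = 0. Lengths are in m, angles in rad, forces in N, time in s.
With the tool pointing down it reaches from about 0.35 to 0.975 m from the base axis. Payload 4.9 kg.
Tool frame: the origin (TCP) lies at the very end of the fingers, on their centre line; the grasp point (between the pads) lies 19 mm behind it; z points along the fingers, y is the line along which they close (so a half turn about z gives the same grasp; the last joint's range is limited). The gripper opens to 85 mm and grips with 20 to 120 N. Pads are 22 mm wide; open, the fingers measure 114 mm over their backs; the gripper's body (76 mm by 85 mm) begins 54 mm behind the grasp point. The pads swing forward as they close: fully open they stand 13 mm farther back than shut.
Start: joints at [1.007, 0.053, 1.613, -0, 1.476, -0.119], TCP at [0.269, 0.564, 0.231] pointing down, gripper open.
Joint ranges: [-3.01, 3.01], [-1.01, 2.22], [0.06, 2.58], [-1.02, 4.17], [0.09, 2.62], [-3.14, 3.14]. Speed limits (rad/s): [2.57, 2.57, 3.14, 3.14, 3.14, 3.14].

### API

Orientations are given as [roll, pitch, yaw] about the fixed x, y, z axes, in that order (R = Rz(yaw) Ry(pitch) Rx(roll)).
In Python, from workcell import telemetry, vision, bot gives the robot as it stands. The module is installed in compiled form; this text tells all that it offers.
- The arm moves only by the tool move_arm, never from a script. Its argument "increments" is a list of rows, each a list of 2 entries, a list of its own where there are three numbers: the shift along the world's x, y, z each as a share of 500 mm, from -1 to 1, then the turn, a rotation vector about the world's x, y, z each as a share of pi rad, from -1 to 1. A call has 1 to 10 rows; each row shifts and turns the commanded pose from where the row before left it; what a row does not reach is not made up. A row lasts 1/8 s, in which the tool goes at most 62.5 mm and 10.7 degrees, less where a joint would pass 70% of its speed; a pose out of reach is approached as far as the arm can. A call with a number of a shift or a turn outside -1 to 1 is refused whole. A call with a gripper value outside its range is refused whole. "claw" is the closure, from -1 (fully open) to 1 (shut), set as the call begins (left out, the last holds). The fingers move at their own pace and stop on an object; "grip_force" is the grip in N (left out, the last holds). Time passes only in rows, so rows that do not move let the fingers close. It gives the time, the measured TCP pose, the force, the opening and the grip force at its end, in the units of the state.
- telemetry.observe(): the state, without advancing time (a new reading comes with each control period).
- vision.capture(name): name is "side" or "top"; returns a dict with "image" (400x640x3 uint8, red, green, blue), "K" (3x3 intrinsics, pixels), "R" (3x3) and "t" (3): a world point X has camera coordinates R X + t. Camera axes: x right, y down, z forward; pixel columns grow to the right and rows downward; lengths in m; the calibration is good to about 2 mm. A picture is of the moment at which its call begins. There is no depth.
- bot.job_done(): hands the job in; it is judged then, once.
The state is a dict: "clock": time; "joint_positions": joint angles; "qd": joint speeds; "effort": joint torques, N m; "tcp_pos": TCP position; "ee_rot": TCP orientation; "wrist_force": force on the tool from outside, world axes, zero at the start; "moment": the same for the moment, N m; "grip_width": finger opening in m; "gripper_force": force on a finger pad.
Only numpy, scipy, OpenCV 4.12 (cv2) and the standard library are available. Lean on these libraries where they do the work, as an engineer would, in place of code of your own. Each camera call takes 0.05 s, during which the arm holds its last target. There are 200 camera calls.

## Working session

There is one attempt and no reset: what is moved stays moved. The work goes in short steps, Python scripts to look and compute and a tool call to move; the robot and the scene stay as the last step left them, time stands still between calls to the robot, and variables do not carry over. Pictures are saved under pics/ and viewed, at most 10 in all, crops included, and the job is handed in when it is done.

Besides the shell and the picture viewer there is one more tool, called after ">>>" as name(argument=value, ...), one argument or row to a line, values as JSON. move_arm: Moves the arm, as the interface text tells. Its arguments: {"type":"object","properties":{"increments":{"type":"array"},"claw":{"type":"number"},"grip_force":{"type":"number"}},"required":["increments"]}

```bash
mkdir -p pics; python3 - <<'E'
from workcell import telemetry, vision, bot
import cv2,numpy as np
for n in("top","side"):
    c=vision.capture(n);cv2.imwrite(f"pics/{n}0.png",c["image"][:,:,::-1])
    np.savez(f"{n}0.npz",**c)
    print(n,c["K"].round(1).tolist(),c["R"].round(4).tolist(),c["t"].round(4).tolist())
print(telemetry.observe())
E
```

```text
top [[417.6, 0.0, 325.4], [0.0, 417.6, 200.8], [0.0, 0.0, 1.0]] [[-0.0285, -0.9994, -0.0206], [-0.9845, 0.0317, -0.1726], [0.1731, 0.0154, -0.9848]] [0.0151, 0.5713, 0.9554]
side [[425.9, 0.0, 324.5], [0.0, 425.9, 200.8], [0.0, 0.0, 1.0]] [[0.8367, -0.5473, -0.0227], [-0.2802, -0.3921, -0.8762], [0.4706, 0.7394, -0.4814]] [-0.5063, 0.2091, 0.7319]
{'clock': 0.1, 'joint_positions': array([ 1.00698587e+00,  5.32791544e-02,  1.61416256e+00,  1.22667459e-05,
        1.47600489e+00, -1.18962603e-01]), 'qd': array([-0.00020743, -0.00143491, -0.00119896,  0.00097396,  0.00145297,
        0.00028601]), 'effort': array([ 2.13960616e-04, -3.94905424e+01, -3.71361923e+01, -7.20476964e-05,
        3.94961913e-03,  5.92079090e-06]), 'tcp_pos': array([0.2686207 , 0.56370182, 0.2301897 ]), 'ee_rot': array([-3.13975325e+00, -2.32154559e-04,  2.69674342e+00]), 'wrist_force': array([-0.37185968, -1.15369878, -0.55781773]), 'moment': array([-0.02676242, -0.03375127, -0.01202008]), 'gripper_force': 0.0, 'grip_width': 0.08499834389898933}
```

View pics/top0.png

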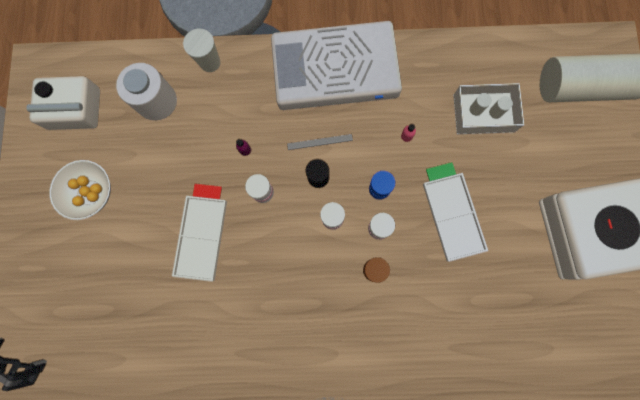

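View pics/side0.png

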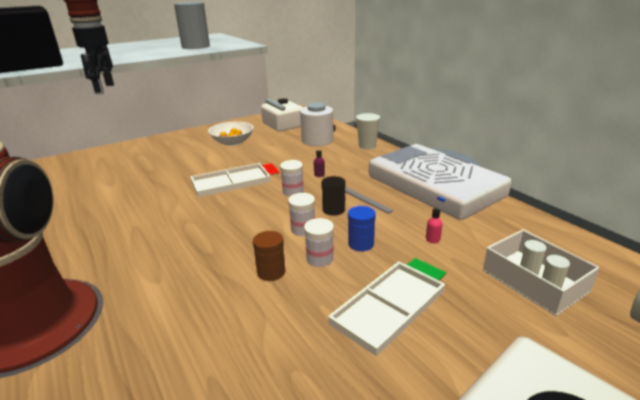

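Top view: white-lidded tins with a pink band stand at (258,187), (332,215) and (382,226). Look-alikes are black (318,173), blue (382,184), brown (377,270) and two grey pots in a box (482,103), (503,105). The red-tag tray is at (200,238), with its tag at (207,191). In the side view the three tins are at (291,165), (302,200) and (319,228). I choose these three, and will check them in a close crop while measuring.

```bash
cat > geo.py <<'E'
import numpy as np,cv2
def load(n): return dict(np.load(n))
def P(c): return c["K"]@np.c_[c["R"],c["t"]]
def tri(a,b,pa,pb):
    X=cv2.triangulatePoints(P(a),P(b),np.float64(pa).reshape(2,1),np.float64(pb).reshape(2,1))[:,0];return X[:3]/X[3]
def plane(c,uv,z):
    d=c["R"].T@np.linalg.inv(c["K"])@np.array([*uv,1.]);o=-c["R"].T@c["t"];return o+d*(z-o[2])/d[2]
def proj(c,X):
    x=P(c)@np.array([*X,1.]);return x[:2]/x[2]
def lid(c,uv,r=16):
    """mask of bright low-saturation pixels near uv, largest blob's ellipse centre"""
    hsv=cv2.cvtColor(c["image"],cv2.COLOR_RGB2HSV)
    m=((hsv[...,1]<40)&(hsv[...,2]>205)).astype(np.uint8)
    k=np.zeros_like(m);cv2.circle(k,tuple(map(int,uv)),r,1,-1);m&=k
    n,l,s,ce=cv2.connectedComponentsWithStats(m);i=1+np.argmax(s[1:,4])
    return ce[i],s[i].tolist()
E
python3 - <<'E'
from geo import *
a,b=load("top0.npz"),load("side0.npz")
for n,u,v in[("L",(258,185),(291,166)),("M",(332,214),(302,200)),("R",(382,225),(319,228))]:
    pa,sa=lid(a,u);pb,sb=lid(b,v,18)
    X=tri(a,b,pa,pb);print(n,pa.round(1),sa,pb.round(1),sb,X.round(4),"plane80",plane(a,pa,.08).round(4), "reproj",(proj(a,X)-pa).round(1))
hsv=cv2.cvtColor(a["image"],cv2.COLOR_RGB2HSV)
m=((hsv[...,1]<60)&(hsv[...,2]>150)).astype(np.uint8);k=np.zeros_like(m);k[190:290,165:232]=1;m&=k
n,l,s,ce=cv2.connectedComponentsWithStats(cv2.morphologyEx(m,cv2.MORPH_CLOSE,np.ones((5,5))));i=1+np.argmax(s[1:,4])
q=cv2.approxPolyDP(cv2.convexHull(np.argwhere(l==i)[:,::-1].astype(np.int32)),6,True)[:,0]
print(q.tolist(),[plane(a,p,.018).round(3).tolist() for p in q])
r=((hsv[...,1]>180)&((hsv[...,0]<6)|(hsv[...,0]>174)));r[:, :170]=0;r[:,240:]=0
p=np.argwhere(r)[:,::-1].mean(0);print("tag",p,plane(a,p,.01).round(3))
t=cv2.resize(a["image"][130:300,160:420],None,fx=3,fy=3,interpolation=cv2.INTER_CUBIC)
s=cv2.resize(b["image"][130:290,180:460],None,fx=2.8,fy=2.8,interpolation=cv2.INTER_CUBIC)
s=s[:,:t.shape[1]]
cv2.imwrite("pics/c1.png",t[:,:,::-1]);cv2.imwrite("pics/c2.png",s[:,:,::-1])
E
```

```text
Traceback (most recent call last):
  File "geo.py", line 15, in lid
    n,l,s,ce=cv2.connectedComponentsWithStats(m);i=1+np.argmax(s[1:,4])
                                                     ~~~~~~~~~^^^^^^^^^
ValueError: attempt to get argmax of an empty sequence
```

```bash
python3 - <<'E'
from geo import *
for n,pts in(("top0.npz",[(258,185),(332,214),(264,196),(235,195)]),("side0.npz",[(291,166),(302,200),(319,228),(302,212)])):
    c=load(n);h=cv2.cvtColor(c["image"],cv2.COLOR_RGB2HSV)
    for u,v in pts: print(n,u,v,h[v,u])
    u,v=pts[1];print(h[v-16:v+36:2,u,:].tolist())
a,b=load("top0.npz"),load("side0.npz")
t=cv2.resize(a["image"][130:300,160:420],None,fx=3,fy=3,interpolation=cv2.INTER_CUBIC)
s=cv2.resize(b["image"][130:290,180:460],None,fx=2.8,fy=2.8,interpolation=cv2.INTER_CUBIC)
cv2.imwrite("pics/c1.png",t[:,:,::-1]);cv2.imwrite("pics/c2.png",s[:,:,::-1])
E
```

```text
top0.npz 258 185 [ 54   7 196]
top0.npz 332 214 [ 60   5 196]
top0.npz 264 196 [ 22  33 116]
top0.npz 235 195 [ 16  86 157]
[[16, 87, 152], [16, 88, 150], [22, 16, 179], [60, 4, 195], [60, 4, 196], [60, 5, 196], [60, 4, 195], [70, 4, 194], [60, 5, 196], [68, 5, 194], [68, 5, 195], [75, 5, 196], [70, 4, 195], [70, 4, 195], [40, 5, 146], [0, 53, 110], [15, 82, 156], [16, 90, 165], [16, 87, 161], [16, 88, 151], [15, 94, 138], [15, 89, 141], [16, 92, 150], [17, 91, 149], [17, 88, 151], [16, 84, 157]]
side0.npz 291 166 [ 34  16 243]
side0.npz 302 200 [ 32  15 242]
side0.npz 319 228 [ 32  15 242]
side0.npz 302 212 [ 14  26 165]
[[6, 97, 144], [10, 66, 140], [14, 56, 140], [13, 55, 140], [21, 43, 177], [32, 18, 238], [32, 15, 242], [32, 15, 242], [32, 15, 242], [34, 16, 243], [33, 19, 237], [22, 43, 190], [17, 54, 166], [17, 48, 165], [14, 26, 165], [9, 33, 149], [11, 35, 145], [11, 35, 145], [10, 37, 145], [1, 80, 160], [0, 108, 154], [1, 86, 151], [9, 41, 144], [12, 36, 141], [11, 38, 141], [13, 40, 145]]
```

View pics/c1.png

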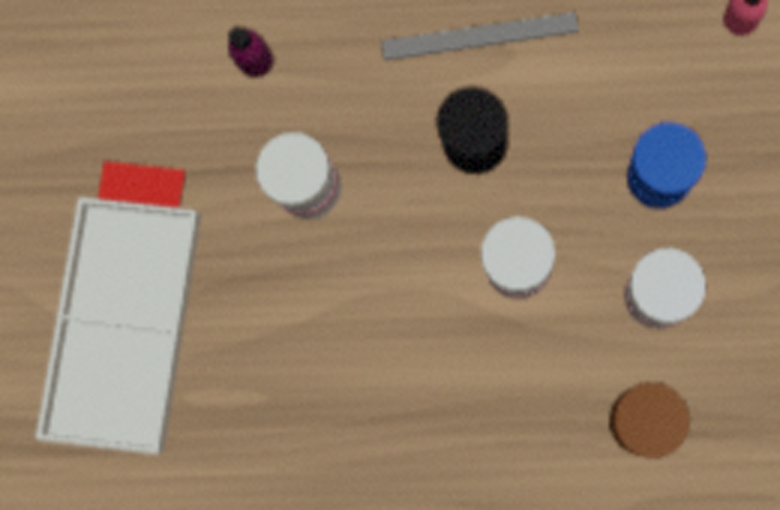

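View pics/c2.png

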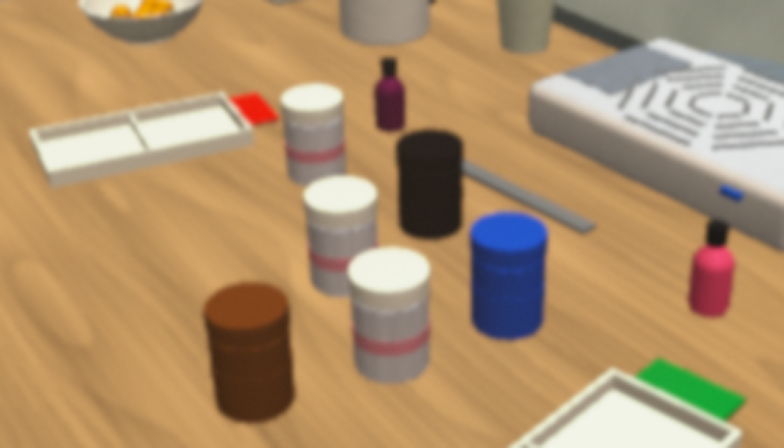

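The crops confirm the choice: all three white-lidded tins have a pink band. In the top crop they are at (294,170), (518,255) and (667,286), and the red tag is at (142,184). The black, blue and brown ones have no band.

```bash
sed -i 's/def lid(c,uv,r=16)/def lid(c,uv,r=16,v=170)/; s/>205/>v/' geo.py
cat > meas.py <<'E'
from geo import *
a,b=load("top0.npz"),load("side0.npz")
for n,u,v in[("L",(258,187),(291,166)),("M",(332,215),(302,199)),("R",(382,226),(319,227))]:
    pa,sa=lid(a,u);pb,sb=lid(b,v,18,215)
    X=tri(a,b,pa,pb);print(n,pa.round(1),sa,pb.round(1),sb,X.round(4),"plane80",plane(a,pa,.08).round(4),plane(b,pb,.08).round(4))
for n,c in(("top",a),("side",b)):
    hsv=cv2.cvtColor(c["image"],cv2.COLOR_RGB2HSV)
    for w,z,box,f in(("tray",.018,(165,192,232,290) if n=="top" else (185,160,276,197),(hsv[...,1]<60)&(hsv[...,2]>110)),
                ("tag",.01,(185,180,228,205) if n=="top" else (255,155,285,180),(hsv[...,1]>180)&((hsv[...,0]<6)|(hsv[...,0]>174)))):
        k=np.zeros(f.shape,bool);x0,y0,x1,y1=box;k[y0:y1,x0:x1]=1
        m=cv2.morphologyEx((f&k).astype(np.uint8),cv2.MORPH_CLOSE,np.ones((3,3)))
        _,l,s,ce=cv2.connectedComponentsWithStats(m);i=1+np.argmax(s[1:,4])
        q=cv2.approxPolyDP(cv2.convexHull(np.argwhere(l==i)[:,::-1].astype(np.int32)),3,True)[:,0]
        print(n,w,s[i].tolist(),q.tolist(),[plane(c,p,z).round(3)[:2].tolist() for p in q],"cen",plane(c,ce[i],z).round(3)[:2])
# other objects' top points for clearance
for w,u,z in[("black",(317,170),.08),("blue",(383,182),.08),("brown",(377,269),.08),("plum",(240,145),.075),("pink",(411,129),.075),("file l",(288,146),.006),("file r",(352,138),.006)]: print(w,plane(a,u,z).round(3))
E
python3 meas.py
```

```text
L [256.9 185.5] [246, 174, 23, 23, 423] [290.9 164.5] [281, 160, 21, 9, 140] [0.6075 0.1576 0.0805] plane80 [0.608  0.1576 0.08  ] [0.6077 0.1587 0.08  ]
M [332.3 213.7] [321, 202, 24, 24, 448] [301. 199.] [289, 193, 25, 13, 241] [ 0.5347 -0.0177  0.0802] plane80 [ 0.5352 -0.0179  0.08  ] [ 0.5344 -0.0174  0.08  ]
R [382.5 224.4] [371, 213, 24, 24, 461] [318.4 225.9] [305, 219, 28, 15, 341] [ 0.5066 -0.1326  0.0798] plane80 [ 0.5067 -0.1327  0.08  ] [ 0.5062 -0.1329  0.08  ]
top tray [172, 195, 55, 87, 3516] [[225, 200], [214, 279], [172, 276], [185, 197]] [[0.587, 0.249], [0.394, 0.273], [0.404, 0.376], [0.598, 0.35]] cen [0.493 0.312]
top tag [193, 184, 28, 14, 299] [[220, 187], [219, 197], [193, 194], [196, 184]] [[0.623, 0.264], [0.597, 0.266], [0.607, 0.332], [0.632, 0.325]] cen [0.614 0.298]
side tray [191, 164, 78, 31, 1339] [[268, 180], [199, 194], [191, 176], [259, 164]] [[0.571, 0.229], [0.389, 0.26], [0.406, 0.38], [0.598, 0.342]] cen [0.487 0.299]
side tag [263, 164, 16, 10, 98] [[278, 172], [270, 173], [263, 165], [272, 164]] [[0.625, 0.275], [0.604, 0.282], [0.612, 0.346], [0.637, 0.336]] cen [0.62 0.31]
black [0.641 0.015 0.08 ]
blue [ 0.607 -0.139  0.08 ]
brown [ 0.406 -0.115  0.08 ]
plum [0.71  0.199 0.075]
pink [ 0.736 -0.214  0.075]
file l [0.726 0.091 0.006]
file r [ 0.741 -0.075  0.006]
```

Triangulated lid tops: L (0.6075, 0.158, 0.0805), M (0.535, -0.018, 0.080), R (0.5065, -0.133, 0.080). The red tray centre is about (0.496, 0.312), with its x axis at about -0.13 rad, so the nests are at (0.5445, 0.3055) and (0.4475, 0.3185). The current tool yaw clears all the neighbours. First I go above L.

>>> move_arm(
  increments=[
    [[0.068, -0.081, 0], [0, 0, 0]],
    [[0.068, -0.081, 0], [0, 0, 0]],
    [[0.068, -0.081, 0], [0, 0, 0]],
    [[0.068, -0.081, 0], [0, 0, 0]],
    [[0.068, -0.081, 0], [0, 0, 0]],
    [[0.068, -0.081, 0], [0, 0, 0]],
    [[0.068, -0.081, 0], [0, 0, 0]],
    [[0.068, -0.081, 0], [0, 0, 0]],
    [[0.068, -0.081, 0], [0, 0, 0]],
    [[0.066, -0.083, 0], [0, 0, 0]],
  ],
  claw=-1,
  grip_force=40,
)

```text
clock: 1.35
tcp_pos: [0.6086, 0.1567, 0.2307]
ee_rot: [-3.141, -0.001, 2.697]
wrist_force: [0.6, 2.1, 0.3]
grip_width: 0.085
gripper_force: 0.0
```

>>> move_arm(
  increments=[
    [[-0.002, 0.002, -0.08], [0, 0, 0]],
    [[0, 0, -0.08], [0, 0, 0]],
    [[0, 0, -0.06], [0, 0, 0]],
    [[0, 0, -0.06], [0, 0, 0]],
    [[0, 0, -0.06], [0, 0, 0]],
    [[0, 0, -0.04], [0, 0, 0]],
    [[0, 0, -0.02], [0, 0, 0]],
    [[0, 0, 0], [0, 0, 0]],
  ],
)

```text
clock: 2.35
tcp_pos: [0.6067, 0.1592, 0.0309]
ee_rot: [-3.141, -0.001, 2.697]
wrist_force: [0.1, -0.1, 0.3]
grip_width: 0.0852
gripper_force: 0.0
```

>>> move_arm(
  increments=[
    [[0, 0, 0], [0, 0, 0]],
    [[0, 0, 0], [0, 0, 0]],
    [[0, 0, 0], [0, 0, 0]],
    [[0, 0, 0], [0, 0, 0]],
    [[0, 0, 0], [0, 0, 0]],
    [[0, 0, 0], [0, 0, 0]],
  ],
  claw=1,
  grip_force=40,
)

```text
clock: 3.1
tcp_pos: [0.6082, 0.1593, 0.0331]
ee_rot: [3.14, 0.002, 2.697]
wrist_force: [-0.5, -0.1, 6.9]
grip_width: 0.0562
gripper_force: 43.1
```

>>> move_arm(
  increments=[
    [[0, 0, 0.03], [0, 0, 0]],
    [[0, 0, 0.06], [0, 0, 0]],
    [[0, 0, 0.06], [0, 0, 0]],
    [[0, 0, 0.04], [0, 0, 0]],
    [[0, 0, 0], [0, 0, 0]],
    [[0, 0, 0], [0, 0, 0]],
    [[0, 0, 0], [0, 0, 0]],
    [[0, 0, 0], [0, 0, 0]],
  ],
)

```text
clock: 4.1
tcp_pos: [0.6062, 0.1591, 0.125]
ee_rot: [-3.14, -0.002, 2.697]
wrist_force: [-0.1, -0.2, -1.7]
grip_width: 0.0562
gripper_force: 42.9
```

```bash
cat > wt.py <<'E'
from workcell import telemetry, vision
import numpy as np,cv2,sys
f=[];tq=[]
for i in range(8):
    c=vision.capture("side");s=telemetry.observe();f.append(s["wrist_force"]);tq.append(s["effort"][1:3])
print("F",np.mean(f,0).round(2),np.std(f,0).round(2),"eff",np.mean(tq,0).round(2),"clock",s["clock"],s["tcp_pos"].round(4),s["ee_rot"].round(3),s["grip_width"],"mom",s["moment"].round(3))
cv2.imwrite(f"pics/{sys.argv[1]}.png",c["image"][:,:,::-1])
E
python3 wt.py w1
```

```text
F [-0.55  0.05 -1.23] [0.42 0.49 0.38] eff [-41.84 -35.5 ] clock 4.5 [0.607  0.1592 0.1264] [3.142 0.    2.697] 0.055983562939688813 mom [0.031 0.017 0.027]
```

L weighs about 1.2 N, so it is light. It goes to the nest nearer the tag.

>>> move_arm(
  increments=[
    [[-0.02, 0.046, 0], [0, 0, 0]],
    [[-0.04, 0.092, 0], [0, 0, 0]],
    [[-0.04, 0.092, 0], [0, 0, 0]],
    [[-0.025, 0.062, 0], [0, 0, 0]],
    [[0, 0, -0.02], [0, 0, 0]],
    [[0, 0, -0.06], [0, 0, 0]],
    [[0, 0, -0.06], [0, 0, 0]],
    [[0, 0, -0.02], [0, 0, 0]],
    [[0, 0, -0.01], [0, 0, 0]],
    [[0, 0, 0], [0, 0, 0]],
  ],
)

```text
clock: 5.75
tcp_pos: [0.5451, 0.3051, 0.0421]
ee_rot: [3.141, 0.001, 2.696]
wrist_force: [0.1, 0.8, -1.1]
grip_width: 0.0558
gripper_force: 43.5
```

```bash
python3 wt.py w2
```

```text
F [ 0.12  0.32 -1.35] [0.7  0.31 0.23] eff [-43.11 -32.84] clock 6.15 [0.5446 0.3053 0.0418] [3.141 0.    2.697] 0.05597204314896224 mom [-0.015  0.038 -0.022]
```

Not touching yet. I lower it gently by about 5 mm more.

>>> move_arm(
  increments=[
    [[0, 0, -0.004], [0, 0, 0]],
    [[0, 0, -0.003], [0, 0, 0]],
    [[0, 0, 0], [0, 0, 0]],
    [[0, 0, 0], [0, 0, 0]],
  ],
)

```text
clock: 6.65
tcp_pos: [0.5444, 0.3052, 0.0377]
ee_rot: [-3.142, -0.0, 2.697]
wrist_force: [0.4, 0.3, -1.5]
grip_width: 0.0559
gripper_force: 43.5
```

```bash
python3 wt.py w3
```

```text
F [ 0.1  -0.06 -1.49] [0.32 0.2  0.39] eff [-43.36 -32.8 ] clock 7.05 [0.5444 0.3052 0.0378] [ 3.142 -0.     2.697] 0.05632615723480085 mom [-0.018  0.009  0.021]
```

View pics/w3.png

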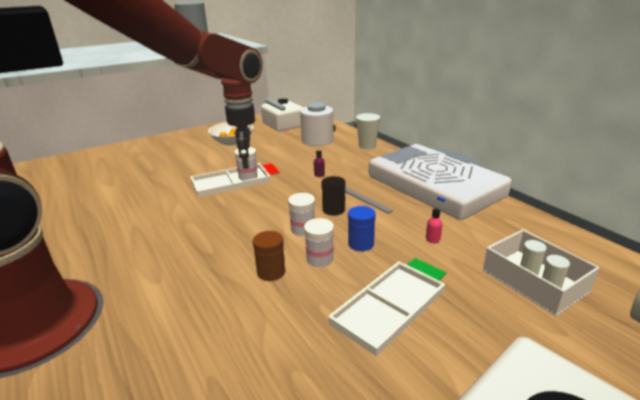

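The tin is upright over the nest by the tag at (246,165), but it still hangs free. I lower it more.

>>> move_arm(
  increments=[
    [[0, 0, -0.003], [0, 0, 0]],
    [[0, 0, 0], [0, 0, 0]],
    [[0, 0, 0], [0, 0, 0]],
  ],
)

```text
clock: 7.42
tcp_pos: [0.5446, 0.3053, 0.0372]
ee_rot: [3.141, 0.0, 2.697]
wrist_force: [-3.5, -1.5, 5.3]
grip_width: 0.056
gripper_force: 43.9
```

>>> move_arm(
  increments=[
    [[0, 0, -0.003], [0, 0, 0]],
    [[0, 0, 0], [0, 0, 0]],
    [[0, 0, 0], [0, 0, 0]],
  ],
)

```text
clock: 7.8
tcp_pos: [0.5447, 0.3053, 0.0371]
ee_rot: [-3.141, -0.0, 2.697]
wrist_force: [-7.8, -3.1, 12.9]
grip_width: 0.0561
gripper_force: 44.5
```

>>> move_arm(
  increments=[
    [[0, 0, 0.004], [0, 0, 0]],
    [[0, 0, 0], [0, 0, 0]],
  ],
)

```text
clock: 8.05
tcp_pos: [0.5447, 0.3053, 0.0371]
ee_rot: [3.141, 0.0, 2.697]
wrist_force: [-1.7, -0.4, 3.9]
grip_width: 0.0559
gripper_force: 43.9
```

>>> move_arm(
  increments=[
    [[0, 0, 0], [0, 0, 0]],
    [[0, 0, 0], [0, 0, 0]],
    [[0, 0, 0], [0, 0, 0]],
    [[0, 0, 0], [0, 0, 0]],
    [[0, 0, 0.03], [0, 0, 0]],
    [[0, 0, 0.06], [0, 0, 0]],
    [[0, 0, 0.08], [0, 0, 0]],
    [[0, 0, 0.1], [0, 0, 0]],
    [[0, 0, 0.1], [0, 0, 0]],
    [[0, 0, 0], [0, 0, 0]],
  ],
  claw=-1,
)

```text
clock: 9.3
tcp_pos: [0.5474, 0.3065, 0.23]
ee_rot: [3.132, 0.009, 2.697]
wrist_force: [0.9, -0.0, 0.1]
grip_width: 0.0855
gripper_force: 0.0
```

>>> move_arm(
  increments=[
    [[-0.003, -0.06, 0], [0, 0, 0]],
    [[-0.003, -0.1, 0], [0, 0, 0]],
    [[-0.003, -0.11, 0], [0, 0, 0]],
    [[-0.003, -0.11, 0], [0, 0, 0]],
    [[-0.003, -0.11, 0], [0, 0, 0]],
    [[-0.003, -0.1, 0], [0, 0, 0]],
    [[-0.001, -0.056, 0], [0, 0, 0]],
    [[0, 0, 0], [0, 0, 0]],
    [[0, 0, 0], [0, 0, 0]],
  ],
)

```text
clock: 10.42
tcp_pos: [0.5347, -0.0173, 0.2215]
ee_rot: [3.141, -0.001, 2.697]
wrist_force: [-0.3, -0.3, -0.2]
grip_width: 0.0851
gripper_force: 0.0
```

```bash
python3 wt.py e1; python3 - <<'E'
from workcell import vision
from geo import *
b=vision.capture("side");a=vision.capture("top")
for n,u,v in[("L",(222,205),(246,160)),("M",(332,215),(302,199)),("R",(382,226),(319,227))]:
    try: pb,sb=lid(b,v,18,215);print(n,sb,plane(b,pb,.084 if n=="L" else .08).round(4))
    except Exception as e: print(n,"hidden")
print(proj(a,(.5446,.3053,.084)),lid(a,proj(a,(.5446,.3053,.084)),13,190))
E
```

```text
F [-0.09  0.38  0.31] [0.52 0.4  0.43] eff [-30.07 -36.95] clock 10.825 [ 0.5349 -0.0174  0.2218] [-3.142 -0.     2.698] 0.08569347662301889 mom [ 0.019 -0.011  0.022]
L [235, 148, 20, 7, 113] [0.5448 0.3062 0.084 ]
M [289, 193, 25, 13, 242] [ 0.5346 -0.0179  0.08  ]
R [305, 219, 28, 15, 344] [ 0.5062 -0.133   0.08  ]
[193.31456193 213.82174017] (array([193.3340564, 213.0021692]), [182, 200, 24, 26, 461])
```

L stands at (0.545, 0.306) in its nest, with the lid at the expected height. Next I grasp M and weigh it.

>>> move_arm(
  increments=[
    [[0, 0, -0.08], [0, 0, 0]],
    [[0, 0, -0.08], [0, 0, 0]],
    [[0, 0, -0.06], [0, 0, 0]],
    [[0, 0, -0.06], [0, 0, 0]],
    [[0, 0, -0.05], [0, 0, 0]],
    [[0, 0, -0.03], [0, 0, 0]],
    [[0, 0, -0.02], [0, 0, 0]],
    [[0, 0, 0], [0, 0, 0]],
  ],
)

```text
clock: 11.92
tcp_pos: [0.5348, -0.0178, 0.0316]
ee_rot: [-3.141, -0.001, 2.697]
wrist_force: [-0.2, 0.8, 0.2]
grip_width: 0.0857
gripper_force: 0.0
```

>>> move_arm(
  increments=[
    [[0, 0, 0], [0, 0, 0]],
    [[0, 0, 0], [0, 0, 0]],
    [[0, 0, 0], [0, 0, 0]],
    [[0, 0, 0], [0, 0, 0]],
    [[0, 0, 0], [0, 0, 0]],
    [[0, 0, 0], [0, 0, 0]],
  ],
  claw=1,
)

```text
clock: 12.68
tcp_pos: [0.536, -0.0181, 0.0332]
ee_rot: [3.141, 0.002, 2.697]
wrist_force: [-0.3, -0.2, 5.6]
grip_width: 0.0564
gripper_force: 43.2
```

>>> move_arm(
  increments=[
    [[0, 0, 0.03], [0, 0, 0]],
    [[0, 0, 0.06], [0, 0, 0]],
    [[0, 0, 0.06], [0, 0, 0]],
    [[0, 0, 0.06], [0, 0, 0]],
    [[0, 0, 0.04], [0, 0, 0]],
    [[0, 0, 0], [0, 0, 0]],
    [[0, 0, 0], [0, 0, 0]],
    [[0, 0, 0], [0, 0, 0]],
  ],
)

```text
clock: 13.68
tcp_pos: [0.5338, -0.0177, 0.1549]
ee_rot: [-3.141, -0.003, 2.697]
wrist_force: [-0.5, 0.4, -2.0]
grip_width: 0.0564
gripper_force: 43.0
```

```bash
python3 wt.py w4
```

```text
F [ 0.03  0.07 -1.46] [0.38 0.54 0.4 ] eff [-31.79 -36.4 ] clock 14.075 [ 0.5349 -0.0178  0.1567] [-3.142 -0.     2.697] 0.056492967989489544 mom [-0.009 -0.003 -0.048]
```

M weighs about 1.5 N, so it is light too and R must be the full one. I place M in the other nest.

>>> move_arm(
  increments=[
    [[-0.013, 0.05, 0], [0, 0, 0]],
    [[-0.026, 0.1, 0], [0, 0, 0]],
    [[-0.028, 0.11, 0], [0, 0, 0]],
    [[-0.028, 0.11, 0], [0, 0, 0]],
    [[-0.028, 0.11, 0], [0, 0, 0]],
    [[-0.026, 0.1, 0], [0, 0, 0]],
    [[-0.026, 0.093, 0], [0, 0, 0]],
    [[0, 0, 0], [0, 0, 0]],
    [[0, 0, -0.04], [0, 0, 0]],
    [[0, 0, 0], [0, 0, 0]],
  ],
)

```text
clock: 15.32
tcp_pos: [0.446, 0.3167, 0.1336]
ee_rot: [-3.137, -0.003, 2.695]
wrist_force: [-0.3, 0.2, -1.5]
grip_width: 0.0561
gripper_force: 44.0
```

>>> move_arm(
  increments=[
    [[0, 0, -0.04], [0, 0, 0]],
    [[0, 0, -0.06], [0, 0, 0]],
    [[0, 0, -0.05], [0, 0, 0]],
    [[0, 0, -0.03], [0, 0, 0]],
    [[0, 0, -0.015], [0, 0, 0]],
    [[0, 0, 0], [0, 0, 0]],
    [[0, 0, 0], [0, 0, 0]],
  ],
)

```text
clock: 16.2
tcp_pos: [0.4483, 0.3191, 0.0404]
ee_rot: [3.14, 0.001, 2.697]
wrist_force: [0.1, -0.2, -0.3]
grip_width: 0.0559
gripper_force: 44.0
```

>>> move_arm(
  increments=[
    [[0, 0, -0.004], [0, 0, 0]],
    [[0, 0, -0.002], [0, 0, 0]],
    [[0, 0, 0], [0, 0, 0]],
    [[0, 0, 0], [0, 0, 0]],
  ],
)

```text
clock: 16.7
tcp_pos: [0.4478, 0.319, 0.0372]
ee_rot: [3.141, 0.0, 2.697]
wrist_force: [-3.1, 0.1, 6.5]
grip_width: 0.0563
gripper_force: 44.4
```

>>> move_arm(
  increments=[
    [[0, 0, -0.002], [0, 0, 0]],
    [[0, 0, 0], [0, 0, 0]],
    [[0, 0, 0], [0, 0, 0]],
  ],
)

```text
clock: 17.08
tcp_pos: [0.4479, 0.319, 0.0372]
ee_rot: [3.141, 0.0, 2.697]
wrist_force: [-5.0, -2.1, 11.2]
grip_width: 0.0565
gripper_force: 45.0
```

The tin is on the floor of the nest. I release it and rise.

>>> move_arm(
  increments=[
    [[0, 0, 0.003], [0, 0, 0]],
    [[0, 0, 0], [0, 0, 0]],
  ],
)

```text
clock: 17.32
tcp_pos: [0.4477, 0.3189, 0.0372]
ee_rot: [3.141, 0.0, 2.697]
wrist_force: [-1.2, 0.2, 3.9]
grip_width: 0.0564
gripper_force: 44.4
```

>>> move_arm(
  increments=[
    [[0, 0, 0], [0, 0, 0]],
    [[0, 0, 0], [0, 0, 0]],
    [[0, 0, 0], [0, 0, 0]],
    [[0, 0, 0], [0, 0, 0]],
    [[0, 0, 0.03], [0, 0, 0]],
    [[0, 0, 0.06], [0, 0, 0]],
    [[0, 0, 0.08], [0, 0, 0]],
    [[0, 0, 0.1], [0, 0, 0]],
    [[0, 0, 0.1], [0, 0, 0]],
    [[0, 0, 0], [0, 0, 0]],
  ],
  claw=-1,
)

```text
clock: 18.58
tcp_pos: [0.4502, 0.3202, 0.2294]
ee_rot: [3.132, 0.007, 2.697]
wrist_force: [-0.0, -0.4, -0.6]
grip_width: 0.0859
gripper_force: 0.0
```

>>> move_arm(
  increments=[
    [[0.013, -0.06, 0], [0, 0, 0]],
    [[0.013, -0.11, 0], [0, 0, 0]],
    [[0.013, -0.11, 0], [0, 0, 0]],
    [[0.013, -0.11, 0], [0, 0, 0]],
    [[0.013, -0.11, 0], [0, 0, 0]],
    [[0.013, -0.11, 0], [0, 0, 0]],
    [[0.013, -0.11, 0], [0, 0, 0]],
    [[0.013, -0.11, 0], [0, 0, 0]],
    [[0.013, -0.074, 0], [0, 0, 0]],
    [[0, 0, 0], [0, 0, 0]],
  ],
)

```text
clock: 19.82
tcp_pos: [0.5055, -0.1354, 0.2213]
ee_rot: [-3.141, -0.001, 2.693]
wrist_force: [-1.3, 0.7, 0.3]
grip_width: 0.0855
gripper_force: 0.0
```

```bash
python3 - <<'E'
from workcell import vision,telemetry
from geo import *
b=vision.capture("side");a=vision.capture("top");print(telemetry.observe()["tcp_pos"])
for X in[(.5446,.3053,.084),(.4478,.319,.084),(.5065,-.1328,.08)]:
    pb,sb=lid(b,proj(b,X),18,215);pa,sa=lid(a,proj(a,X),13,190)
    print(X,sb,plane(b,pb,X[2]).round(4),sa,plane(a,pa,X[2]).round(4))
cv2.imwrite("pics/t5.png",cv2.resize(a["image"][120:300,140:420],None,fx=2.5,fy=2.5)[:,:,::-1])
E
```

```text
[ 0.50548048 -0.13310225  0.22132753]
(0.5446, 0.3053, 0.084) [235, 148, 20, 7, 115] [0.5451 0.306  0.084 ] [182, 200, 24, 26, 468] [0.5465 0.3052 0.084 ]
(0.4478, 0.319, 0.084) [199, 154, 20, 8, 131] [0.4468 0.3206 0.084 ] [174, 242, 25, 27, 484] [0.4491 0.3194 0.084 ]
(0.5065, -0.1328, 0.08) [305, 219, 28, 15, 340] [ 0.5063 -0.1335  0.08  ] [373, 215, 22, 22, 259] [ 0.4992 -0.1325  0.08  ]
```

View pics/t5.png

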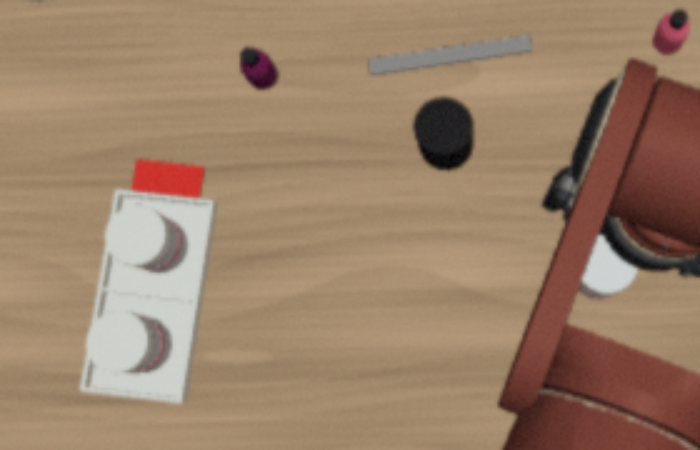

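Both light tins stand centred, one per nest, with lids at crop (137,238) and (118,342). The bottles and the file have not moved. Now I grasp R.

>>> move_arm(
  increments=[
    [[0.002, 0, -0.08], [0, 0, 0]],
    [[0, 0, -0.08], [0, 0, 0]],
    [[0, 0, -0.06], [0, 0, 0]],
    [[0, 0, -0.06], [0, 0, 0]],
    [[0, 0, -0.05], [0, 0, 0]],
    [[0, 0, -0.03], [0, 0, 0]],
    [[0, 0, -0.02], [0, 0, 0]],
    [[0, 0, 0], [0, 0, 0]],
  ],
)

```text
clock: 20.92
tcp_pos: [0.5068, -0.1329, 0.0316]
ee_rot: [3.142, -0.001, 2.697]
wrist_force: [-0.6, -0.8, -0.3]
grip_width: 0.0857
gripper_force: 0.0
```

>>> move_arm(
  increments=[
    [[0, 0, 0], [0, 0, 0]],
    [[0, 0, 0], [0, 0, 0]],
    [[0, 0, 0], [0, 0, 0]],
    [[0, 0, 0], [0, 0, 0]],
    [[0, 0, 0], [0, 0, 0]],
    [[0, 0, 0], [0, 0, 0]],
  ],
  claw=1,
  grip_force=50,
)

```text
clock: 21.68
tcp_pos: [0.508, -0.1337, 0.0333]
ee_rot: [3.141, 0.002, 2.697]
wrist_force: [-0.6, 1.1, 5.2]
grip_width: 0.0568
gripper_force: 54.3
```

>>> move_arm(
  increments=[
    [[0, 0, 0.03], [0, 0, 0]],
    [[0, 0, 0.05], [0, 0, 0]],
    [[0, 0, 0.06], [0, 0, 0]],
    [[0, 0, 0.06], [0, 0, 0]],
    [[0, 0, 0.06], [0, 0, 0]],
    [[0, 0, 0.06], [0, 0, 0]],
    [[0, 0, 0.05], [0, 0, 0]],
    [[0, 0, 0.03], [0, 0, 0]],
    [[0, 0, 0], [0, 0, 0]],
    [[0, 0, 0], [0, 0, 0]],
  ],
)

```text
clock: 22.92
tcp_pos: [0.5061, -0.133, 0.2302]
ee_rot: [-3.141, -0.003, 2.697]
wrist_force: [-0.4, 0.4, -3.9]
grip_width: 0.0568
gripper_force: 54.3
```

```bash
python3 wt.py w6
```

```text
F [-0.16  0.02 -3.93] [0.51 0.77 0.5 ] eff [-30.71 -39.3 ] clock 23.325 [ 0.5068 -0.1333  0.2314] [-3.142e+00 -1.000e-03  2.697e+00] 0.05651785084181948 mom [0.038 0.025 0.037]
```

View pics/w6.png

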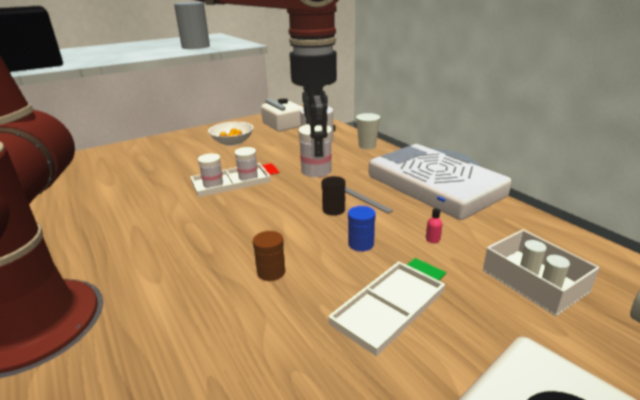

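R weighs 3.9 N, so it is the full tin. It is held upright at (316,150), with its underside about 0.198 m up. Both light tins stand in the red tray at (210,170) and (246,163). I hand the job in.

```bash
python3 -c "
from workcell import bot;print(bot.job_done())"
```

```text
the job is handed in; nothing more can be done
None
```

The job is handed in at about 23 s on the robot's clock, though no verdict came back: the two light tins (about 1.2–1.5 N each) stand released in the red-tagged tray, one per nest, and the full tin (about 3.9 N) is held upright with its underside about 0.20 m above the table.

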